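Home the glass-drain board in its rails and latch it

ROBOT

A 7-joint arm with a two-finger parallel gripper is mounted at the origin on the work surface. World frame = base frame: x ahead of the robot, y to its left, z up, the work surface at z = 0. Lengths are in mm, angles in rad, forces in N, time in s.
With the tool pointing down it reaches from about 400 to 875 mm from the base axis. Payload 4.4 kg.
Tool frame: the origin (TCP) lies on the centre line of the jaws, within the pads' length; the fingertips stand 14 mm ahead of it and the grasp point (between the pads) lies 5 mm behind it; z points along the fingers, x is the direction in which the jaws open and shut, and the axes are right-handed (so a half turn about z gives the same grasp; the last joint's range is limited). The gripper opens to 85 mm and grips with 20 to 120 N. Pads are 22 mm wide; open, the fingers measure 114 mm over their backs; the gripper's body (76 mm by 85 mm) begins 54 mm behind the grasp point. The pads swing forward as they close: fully open they stand 13 mm farther back than shut.
Start: joints at [1.109, 0.628, 0.038, 1.517, -0.027, 0.996, -0.02], TCP at [250.633, -599.751, 245.313] pointing down, gripper open.
Joint ranges: [-3.06, 3.06], [-0.37, 2.12], [-1.25, 1.32], [0.18, 2.47], [-1.1, 4.24], [0.23, 1.98], [-2.94, 2.94]. Speed limits (rad/s): [2.57, 2.57, 3.14, 3.14, 3.14, 3.14, 3.14].

INTERFACE

Orientations are given as [roll, pitch, yaw] about the fixed x, y, z axes, in that order (R = Rz(yaw) Ry(pitch) Rx(roll)).
In Python, from cell import ctrl gives the robot as it stands.
- The arm moves only by the tool send_rows, never from a script. Its argument "commands" is a list of rows, each a list of 5 numbers: the finger opening in mm, from 0 to 85.4, then the shift along the tool's x, y, z in mm, then the turn about the tool's z in degrees. In form: [[grip, x, y, z, roll], ...]. A call has 1 to 5 rows; each row is the pose to reach, as a shift and turn from the pose measured when the call began, along the tool's axes at that moment; what a row does not reach only later rows make up. A row lasts 1/10 s, in which the tool goes at most 50 mm and 8.59 degrees, less where a joint would pass 70% of its speed; a pose out of reach is approached as far as the arm can. A call with a gripper value outside its range is refused whole. The fingers move at their own pace and stop on an object; the grip force is fixed at half the most. Time passes only in rows, so rows that repeat a pose let the fingers close. It gives the time, the measured TCP pose, the force and the opening at its end, in the units of the state.
- ctrl.read_state(): the state, without advancing time (a new reading comes with each control period).
- ctrl.get_image(name): name is "side" or "top"; returns the picture (400x640x3 uint8, red, green, blue); there is no depth.
- ctrl.camera_params(name): a dict with "fx", "fy", "cx", "cy" (pixels), "cam_to_world" (4x4, takes a point from camera to world coordinates). Camera axes: x right, y down, z forward; pixel columns grow to the right and rows downward; lengths in mm; the calibration is good to about 2 mm. A picture is of the moment at which its call begins. camera_params takes no time and is no camera call.
- ctrl.finish_job(): hands the job in, once; it reports no verdict.
The state is a dict: "clock": time; "qpos": joint angles; "qd": joint speeds; "tau": joint torques, N m; "eef_pos": TCP position; "tool_rot": TCP orientation; "force": force on the tool from outside, world axes, zero at the start; "torque": the same for the moment, N m; "width": finger opening in mm.
Only numpy, scipy, OpenCV 4.12 (cv2) and the standard library are available. Lean on these libraries where they do the work, as an engineer would, in place of code of your own. Each camera call takes 0.05 s, during which the arm holds its last target.

TASK

With your fingertips only, push the slatted wooden drain board along its rails until you feel it drop fully into the locating notches, and then push the pin of the steel latch round until the latch bar lies fully across the end of the board. Do not lift or tip the board; the tumbler and the teacup on it must stay standing on it, and the other things on the counter must be left alone.

Things in the scene. Friction and masses are not known exactly. Their poses are not given: they have to be found in the camera images.
- rack: Metal drain rack fixed to the counter, 164 mm wide (its x), long along its y from -230 to +165 mm. Origin on the counter below the centre of the seated board; y = the way the board slides, z up. Rail tops 60 mm above the counter, from y = -230 to +120 mm. Side guides at x = -78.5 and +78.5 mm rise to 82 mm and leave the board 2 mm of play a side; between them, behind the board, nothing is higher than the rails.
- notch (a point): Middle of the pair of notches at the latch end, at the level of the notch floors: rack x = 0, y = 80 mm, 50 mm above the counter. Each rail (28 mm wide, centred at x = -62 and +62 mm) has a notch 22 mm long and 10 mm deep here and another at y = -80 mm.
- board: Loose slatted board of light wood, 150 mm (x) by 220 mm (y), 0.4 to 0.85 kg. Origin at its middle, level with the underside of its two cross battens (12 mm high, 16 mm long, at y = -80 and +80 mm); axes like the rack's. Slats' top at z = 24 mm. Starts 50 to 110 mm short of its place with the origin 60 mm above the counter; dropped in the notches it is 50 mm above, and their ends stop it within 3 mm.
- board_push (a point): Middle of the outer face of the upstand at the board's rear end (board x = 0, y = -110 mm, z = 42 mm): push here towards the rack's +y. The face is flat, upright, 100 mm wide, from 24 to 60 mm above the board's origin (10 mm thick). Sliding takes about 4 to 10 N; against the notch ends the force rises sharply. Pushing at the middle avoids jamming.
- latch (a joint): Angle of the flat steel latch bar about an upright pivot: 0 = bar points to the rack's -x, clear of the board; 1.57 rad = it points to the rack's -y, across the board's end, at its stop. Grows anticlockwise seen from above, starts between 0 and 0.4, takes about 1 N at the pin, stays where left. The bar's underside is 4 mm above the seated board's slats, but lower than the top of an undropped board.
- latch_pivot (a point): Latch pivot at the bar's underside, 78 mm above the counter (rack x = 0, y = 150 mm). The bar is 16 mm wide, 6 mm thick and reaches 65 mm from it.
- latch_pin (a point): Top of the upright round pin on the latch bar, 50 mm from the pivot, 12 mm in diameter; it rises from the bar's top (84 mm above the counter) to 120 mm above the counter. Its frame turns with the bar.
- tumbler: Upside-down glass tumbler, 64 mm across, 75 mm high, standing on the board's slats; origin at the centre of the end it stands on.
- teacup: Upside-down blue ceramic teacup, 62 mm across, 60 mm high, standing on the board's slats; origin at the centre of the end it stands on.
- canister: Black tea canister, 68 mm across, 100 mm high, on the counter beyond the rack; a bystander.
- basket: Brown wooden bowl, 100 mm across, 50 mm high, on the counter beyond the rack; a bystander.
- glass2: Upright glass, 62 mm across, 85 mm high, on the counter on the robot's side of the rack; a bystander.
- spoon: Wooden spoon lying on the counter left of the rack; a bystander.
- mug: White mug, 76 mm across, 90 mm high, on the counter right of the rack; a bystander.
Not all that is in view belongs to the job. Leave any red or turquoise look-alike of the teacup alone.

How it is judged:
By the outcome, as a careful person would: the job done as asked, in the order asked, and still so for the second after the job is handed in, with the robot touching nothing.
It also fails if it takes over 48 s, if anything falls off the work surface, if the arm or the gripper's body presses on something with over 40 N, if the wrist force passes 120 N, or if a joint passes its speed limit or range.

## Working session

There is one attempt and no reset: what is moved stays moved. The work goes in short steps, Python scripts to look and compute and a tool call to move; the robot and the scene stay as the last step left them, time stands still between calls to the robot, and variables do not carry over. Pictures are saved under pics/ and viewed, and the job is handed in when it is done.

Besides the shell and the picture viewer there is one more tool, called after "Emit:" by a JSON object that holds its "fn" and its "kwargs". send_rows: Moves the arm, as the interface text tells. Its arguments: {"type":"object","properties":{"commands":{"type":"array"}},"required":["commands"]}

```bash
mkdir -p pics; ls; python3 - <<'E'
from cell import ctrl
import cv2,json
s=ctrl.read_state();print(s)
for n in("side","top"):
    im=ctrl.get_image(n);cv2.imwrite(f"pics/{n}0.png",im[:,:,::-1]);p=ctrl.camera_params(n);print(n,p)
E
```

```text
pics
{'clock': 0.0, 'qpos': array([ 1.10920765,  0.62933996,  0.03844949,  1.51837726, -0.02700274,
        0.99627995, -0.02000024]), 'qd': array([ 0.00032582, -0.00032365,  0.00013126,  0.00089948,  0.00242593,
        0.00072935,  0.0002732 ]), 'tau': array([ 1.25060167e-03, -5.63400543e+01,  1.22632999e+00, -1.93448961e+01,
        1.08497031e-02,  1.04764543e-02, -3.39230144e-05]), 'eef_pos': array([ 250.39187426, -599.18962462,  244.39022963]), 'tool_rot': array([ 3.14156582e+00,  1.88610788e-03, -1.17501571e+00]), 'force': array([-0.43109237, -0.40086725, -0.23047701]), 'torque': array([-0.00319518, -0.0102966 , -0.00899445]), 'width': 85.32666736151896}
side {'fx': 484.3187090693431, 'fy': 484.3187090693431, 'cx': 315.3543042920036, 'cy': 195.29515550368976, 'cam_to_world': array([[-6.69462040e-01, -4.45640492e-01,  5.94327460e-01,
        -2.44736056e+02],
       [-7.42673340e-01,  3.84260805e-01, -5.48434083e-01,
         7.34658807e+02],
       [ 1.60276862e-02, -8.08546960e-01, -5.88213335e-01,
         9.08674638e+02],
       [ 0.00000000e+00,  0.00000000e+00,  0.00000000e+00,
         1.00000000e+00]])}
top {'fx': 491.7054197618707, 'fy': 491.7054197618707, 'cx': 311.9546456689307, 'cy': 200.86534094319708, 'cam_to_world': array([[ 2.25311359e-02, -9.83412073e-01,  1.79980673e-01,
         2.75823936e+02],
       [-9.99667450e-01, -1.99025559e-02,  1.63974794e-02,
        -3.18122245e+01],
       [-1.25434038e-02, -1.80290274e-01, -9.83533467e-01,
         1.61646904e+03],
       [ 0.00000000e+00,  0.00000000e+00,  0.00000000e+00,
         1.00000000e+00]])}
```

View pics/side0.png

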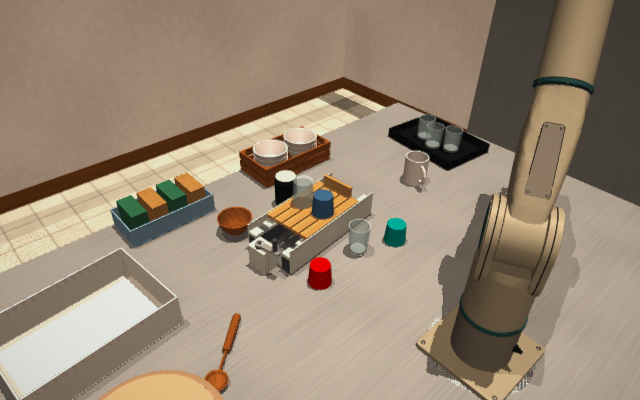

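View pics/top0.png

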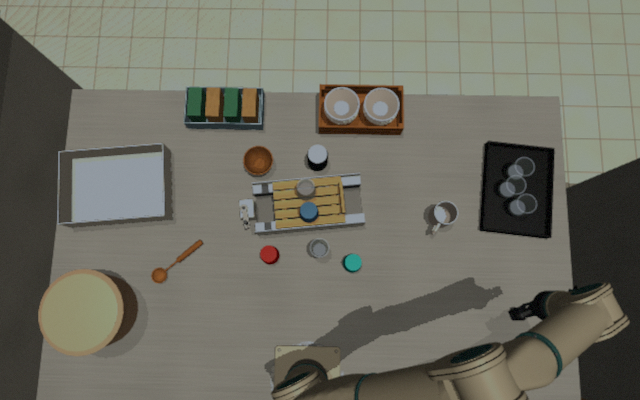

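The side picture shows the board at about (310,205), with its upstand at the far right end (338,186). The latch is at the near-left end (262,250). In the top picture the rack runs from about (253,205) to (362,202), and the latch is at (247,211). I'll zoom in next.

```bash
python3 - <<'E'
import cv2
a=cv2.imread("pics/top0.png")[165:245,230:375];cv2.imwrite("pics/topc.png",cv2.resize(a,None,fx=5.5,fy=5.5,interpolation=cv2.INTER_CUBIC))
a=cv2.imread("pics/side0.png")[165:280,230:385];cv2.imwrite("pics/sidec.png",cv2.resize(a,None,fx=5,fy=5,interpolation=cv2.INTER_CUBIC))
E
```

```text
(no output)
```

View pics/topc.png

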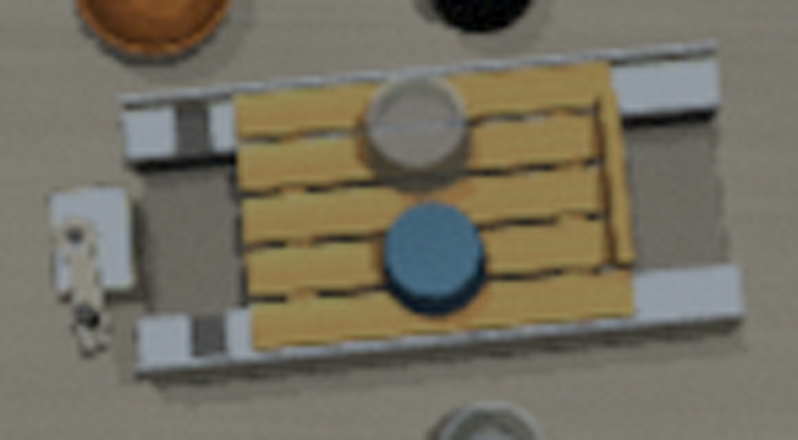

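View pics/sidec.png

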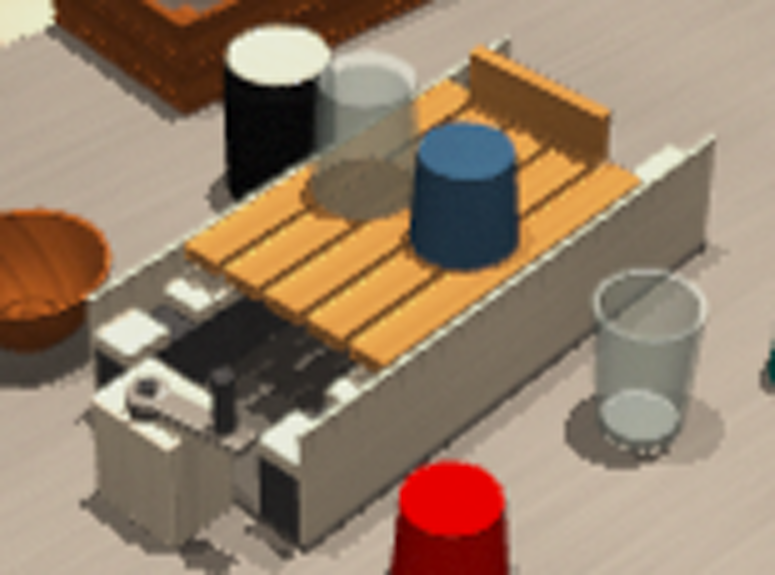

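The latch bar runs from its pivot at crop (73,235), full image (243.3,207.7), to its pin at crop (88,315), full image (246,222). That is about rack -x, so the latch is nearly open. The upstand is at the right end, about (343,197) in the top image.

Candidates:
- **Board:** the orange slats at top (308,203). The brown crates at (360,108) and (225,105) are not it.
- **Teacup on the board:** blue at (308,212). The red cup at (269,254) and the turquoise cup at (353,262) are look-alikes to leave alone.
- **Latch pin:** the dark peg at side (274,240). The dark pivot nut at side (260,243) is not it.

The crops confirm these choices, so I'll measure poses next.

```bash
cat > h.py <<'E'
import numpy as np, cv2
from cell import ctrl
P={n:ctrl.camera_params(n) for n in("side","top")}
def ray(n,u,v):
    p=P[n];T=p["cam_to_world"];d=T[:3,:3]@np.array([(u-p["cx"])/p["fx"],(v-p["cy"])/p["fy"],1]);return T[:3,3],d
def plane(n,u,v,z):
    o,d=ray(n,u,v);return o+d*(z-o[2])/d[2]
def proj(n,X):
    p=P[n];T=p["cam_to_world"];c=T[:3,:3].T@(np.array(X)-T[:3,3]);return np.array([p["fx"]*c[0]/c[2]+p["cx"],p["fy"]*c[1]/c[2]+p["cy"]])
def tc(u,v):return ((u+.5)/5.5-.5+230,(v+.5)/5.5-.5+165)
def sc(u,v):return ((u+.5)/5-.5+230,(v+.5)/5-.5+165)
def tri(a,b):
    (o1,d1),(o2,d2)=ray("top",*a),ray("side",*b);d1=d1/np.linalg.norm(d1);d2=d2/np.linalg.norm(d2)
    s=np.linalg.lstsq(np.c_[d1,-d2],o2-o1,rcond=None)[0];A=o1+s[0]*d1;B=o2+s[1]*d2;return (A+B)/2,np.linalg.norm(A-B)
E
python3 - <<'E'
from h import *
np.set_printoptions(precision=1,suppress=True)
# rack model pts vs top pixels (rail top z=60 / guide top z=82)
L=[((76,-230,60),(718,65)),((48,-230,60),(716,108)),((-48,-230,60),(738,265)),((76,120,60),(123,108)),((48,120,60),(127,158)),((-48,120,60),(138,320)),
((82,-230,82),(716,44)),((-82,-230,82),(742,318)),]
M=np.array([a for a,b in L],float);W=np.array([plane("top",*tc(*b),a[2]) for a,b in L])
def fit(M,W):
    a=M[:,:2]-M[:,:2].mean(0);b=W[:,:2]-W[:,:2].mean(0)
    y=np.arctan2((a[:,0]*b[:,1]-a[:,1]*b[:,0]).sum(),(a*b).sum());R=np.array([[np.cos(y),-np.sin(y)],[np.sin(y),np.cos(y)]])
    t=W[:,:2].mean(0)-R@M[:,:2].mean(0);return y,R,t
y,R,t=fit(M,W);print("rack yaw",np.degrees(y),"t",t);print(W[:,:2]-(M[:,:2]@R.T+t))
inv=lambda p:R.T@(np.array(p)[:2]-t)
for nm,p,z in(("notch far",(193,130),60),("notch near",(208,335),60)):print(nm,inv(plane("top",*tc(*p),z)))
for nm,p,z in(("board FL",(236,96),84),("board FR",(252,349),84),("up out far",(620,95),120),("up out near",(634,263),120),("board rear near",(634,315),84),("cup",(433,248),144),("tumb",(415,125),159),("pin top",(88,315),120),("pivot",(74,235),86),("bar tip",(95,352),84)):
    X=plane("top",*tc(*p),z);print(nm,X,"rack",inv(X))
for nm,a,b in(("pin",(88,315),(222,372)),("pivot",(74,235),(147,385))):
    X,e=tri(tc(*a),sc(*b));print(nm,X,e,inv(X))
# side overlay check
im=cv2.imread("pics/side0.png");s=5
im=cv2.resize(im[165:280,230:385],None,fx=s,fy=s)
for q in M.tolist()+[(0,150,84),(-82,165,82),(-82,-230,82),(-62,80,60),(62,80,60)]:
    w=np.r_[R@q[:2]+t,q[2]];u=(proj("side",w)-[230,165]+.5)*s;cv2.circle(im,tuple(int(c) for c in u),4,(255,0,255),-1)
cv2.imwrite("pics/ov.png",im)
E
```

```text
rack yaw 6.016635692407751 t [547.   62.4]
[[-2.2 -2. ]
 [-0.4  2. ]
 [ 1.9 -1.2]
 [ 1.6  0.3]
 [-0.6 -0.5]
 [-0.9 -1.1]
 [-0.9  0.5]
 [ 1.6  2. ]]
notch far [60.8 79.8]
notch near [-61.2  79. ]
board FL [614.8 121.1  84. ] rack [73.6 51.3]
board FR [467.2 106.5  84. ] rack [-74.7  52.2]
up out far [ 611.7 -100.   120. ] rack [  47.3 -168.3]
up out near [ 515.6 -109.   120. ] rack [ -49.2 -167.1]
board rear near [ 491.3 -111.1   84. ] rack [ -73.6 -166.8]
cup [517.9   3.2 144. ] rack [-35.2 -55.9]
tumb [583.8  14.4 159. ] rack [ 31.6 -51.6]
pin top [479.9 195.7 120. ] rack [-52.8 139.6]
pivot [530.7 211.2  86. ] rack [ -0.6 149.6]
bar tip [463.6 196.2  84. ] rack [-68.9 141.8]
pin [481.4 197.2 119.6] 4.058173896444453 [-51.1 141. ]
pivot [530.6 211.   86.9] 0.04305550793101975 [ -0.8 149.5]
```

View pics/ov.png

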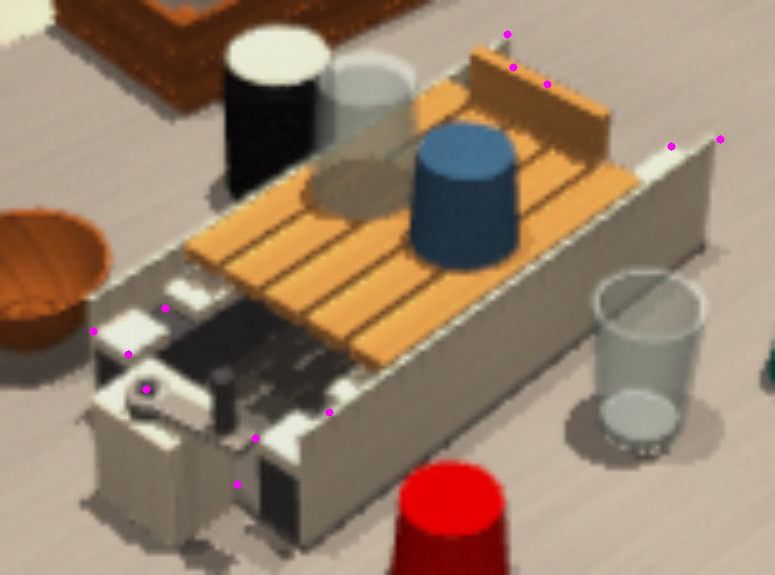

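The overlay agrees with the image. The rack is at (547, 62.4) with a yaw of 6.0°. The board is about 57 mm short, with its upstand face at rack y ≈ -167.5. The latch is at about 0.19 rad. Next I'll move high to a point behind the upstand.

Emit:
{"fn": "send_rows", "kwargs": {"commands": [[0,-15,-22,0,-6],[0,-40,-60,0,-14],[0,-67,-102,0,-22],[0,-94,-144,0,-30],[0,-120,-184,0,-38]]}}

```text
clock: 0.6
eef_pos: [374.8, -415.5, 244.5]
tool_rot: [-3.14, 0.002, -0.506]
force: [1.0, -0.6, -0.9]
width: 12.3
```

```bash
cat > st.py <<'E'
from h import *
import sys
np.set_printoptions(precision=2,suppress=True)
y=np.radians(6.0);R=np.array([[np.cos(y),-np.sin(y)],[np.sin(y),np.cos(y)]]);t=np.array([547,62.4])
def show(gx=None,gy=None,gz=None):
    s=ctrl.read_state();p=s["eef_pos"];w=s["tool_rot"][2]
    print("t",round(s["clock"],2),"pos",p,"rpy",s["tool_rot"],"F",s["force"],"Frack",R.T@s["force"][:2],"w",round(s["width"],1),"rack",R.T@(p[:2]-t))
    if gx is not None:
        g=R@[gx,gy]+t-p[:2];X=np.array([np.cos(w),np.sin(w)]);Y=np.array([np.sin(w),-np.cos(w)])
        print("shift tool",g@X,g@Y,p[2]-gz,"roll",np.degrees(w-y))
if __name__=="__main__":show(*map(float,sys.argv[1:]))
E
python3 st.py 0 -200 220
```

```text
t 0.6 pos [ 374.79 -415.47  244.47] rpy [-3.14  0.   -0.51] F [ 1.   -0.64 -0.92] Frack [ 0.93 -0.74] w 12.3 rack [-221.22 -457.25]
shift tool 33.76174007623053 -337.600666188917 24.468133947774533 roll -34.98206999662451
```

Emit:
{"fn": "send_rows", "kwargs": {"commands": [[0,5,-46,3,-8],[0,10,-94,6,-16],[0,15,-142,10,-24],[0,19,-190,14,-32],[0,24,-238,18,-35]]}}

```text
clock: 1.1
eef_pos: [511.6, -217.2, 226.4]
tool_rot: [-3.139, 0.001, 0.109]
force: [0.7, -0.8, 0.7]
width: -0.2
```

```bash
python3 st.py 0 -200 200
```

```text
t 1.1 pos [ 511.56 -217.22  226.44] rpy [-3.14  0.    0.11] F [ 0.72 -0.81  0.66] Frack [ 0.63 -0.88] w -0.2 rack [ -64.47 -274.38]
shift tool 64.77222152759184 -74.12081619568201 26.435204047020676 roll 0.2337705124561889
```

Emit:
{"fn": "send_rows", "kwargs": {"commands": [[0,25,-28,5,0],[0,50,-56,26,0],[0,64,-71,50,0],[0,65,-72,80,0],[0,65,-72,100,0]]}}

```text
clock: 1.6
eef_pos: [567.7, -136.8, 124.3]
tool_rot: [-3.138, 0.003, 0.111]
force: [-0.9, -1.6, 0.4]
width: 0.0
```

```bash
python3 st.py 0 -185 104
```

```text
t 1.6 pos [ 567.67 -136.79  124.35] rpy [-3.14  0.    0.11] F [-0.89 -1.6   0.45] Frack [-1.06 -1.5 ] w 0.0 rack [  -0.26 -200.26]
shift tool 0.3590970773510825 -15.262737384333732 20.346305011961277 roll 0.36937817999617056
```

Emit:
{"fn": "send_rows", "kwargs": {"commands": [[0,0.3,0,12,0.4],[0,0.3,0,20,0.4],[0,0.3,-4,20,0.4],[0,0.3,-8,20,0.4],[0,0.3,-12,20,0.4]]}}

```text
clock: 2.1
eef_pos: [567.3, -124.4, 105.5]
tool_rot: [-3.138, 0.001, 0.104]
force: [0.2, 0.4, -0.2]
width: 0.1
```

```bash
python3 - <<'E'
from st import *
for n,(a,b,c,d) in(("top",(165,245,230,375)),("side",(130,280,230,385))):
    im=ctrl.get_image(n)[a:b,c:d,::-1];cv2.imwrite(f"pics/{n}1.png",cv2.resize(im,None,fx=4,fy=4,interpolation=cv2.INTER_CUBIC))
show(0,-110-11,104)
E
```

```text
t 2.2 pos [ 567.16 -123.77  105.38] rpy [-3.14  0.    0.11] F [-0.21  0.35 -1.03] Frack [-0.18  0.37] w 0.0 rack [   0.59 -187.26]
shift tool -0.548461361003573 -66.25954405784513 1.3827729749897628 roll 0.038862149245515065
```

View pics/side1.png

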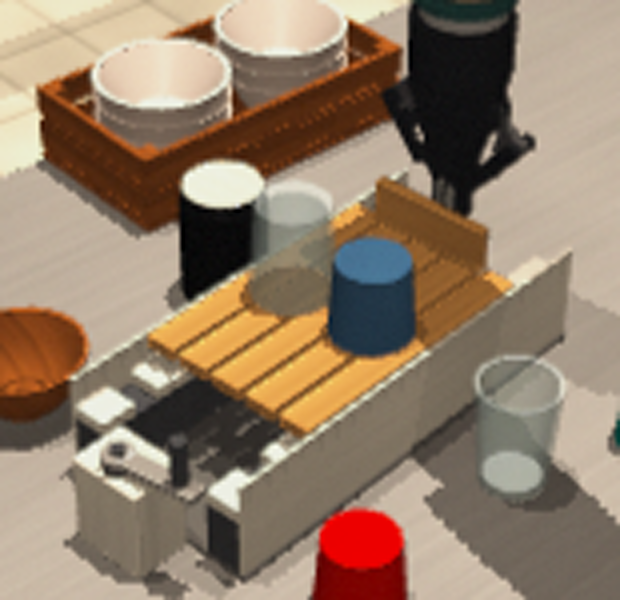

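View pics/top1.png

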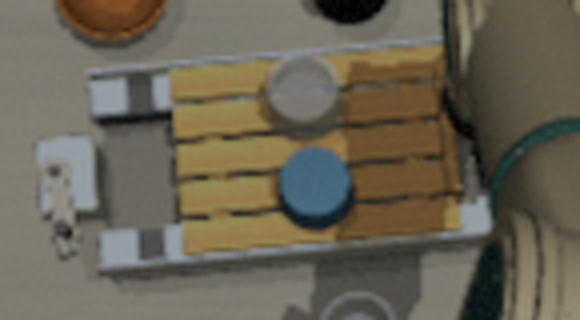

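The side view shows the closed fingertips at about (450,200) in the crop, behind the middle of the upstand, which is centred near (432,222). The cup and tumbler stand as before. I'll start pushing gently.

Emit:
{"fn": "send_rows", "kwargs": {"commands": [[0,-0.5,-3,1,0],[0,-0.5,-6,1,0],[0,-0.5,-9,1,0],[0,-0.5,-12,1,0],[0,-0.5,-15,1,0]]}}

```text
clock: 2.7
eef_pos: [565.2, -111.1, 104.6]
tool_rot: [-3.141, 0.001, 0.104]
force: [0.0, -5.7, 0.5]
width: -0.2
```

```bash
python3 st.py 0 -121 104
```

```text
t 2.7 pos [ 565.22 -111.11  104.56] rpy [-3.14  0.    0.1 ] F [ 0.03 -5.7   0.51] Frack [-0.57 -5.67] w -0.2 rack [  -0.02 -174.46]
shift tool -0.022317795902122083 -53.46294219820967 0.5625228835519351 roll -0.04109287798243271
```

Emit:
{"fn": "send_rows", "kwargs": {"commands": [[0,0,-5,0,0],[0,0,-9,0,0],[0,0,-13,0,0],[0,0,-17,0,0],[0,0,-21,0,0]]}}

```text
clock: 3.2
eef_pos: [563.0, -92.1, 104.6]
tool_rot: [3.14, 0.002, 0.102]
force: [0.9, -4.5, -1.0]
width: 0.0
```

```bash
python3 st.py 0 -121 104
```

```text
t 3.2 pos [563.01 -92.11 104.61] rpy [3.14 0.   0.1 ] F [ 0.94 -4.47 -0.97] Frack [ 0.47 -4.54] w 0.0 rack [  -0.23 -155.34]
shift tool 0.1509143410751425 -34.33817099359643 0.6140563717958827 roll -0.13131237053958844
```

Emit:
{"fn": "send_rows", "kwargs": {"commands": [[0,0,-5,0,0],[0,0,-9,0,0],[0,0,-13,0,0],[0,0,-17,0,0],[0,0,-21,0,0]]}}

```text
clock: 3.7
eef_pos: [560.9, -72.6, 104.6]
tool_rot: [3.138, 0.002, 0.101]
force: [0.1, -5.2, -0.3]
width: -0.1
```

```bash
python3 st.py 0 -121 104
```

```text
t 3.7 pos [560.88 -72.65 104.64] rpy [3.14 0.   0.1 ] F [ 0.14 -5.23 -0.32] Frack [-0.4  -5.22] w -0.1 rack [  -0.31 -135.76]
shift tool 0.2578426130918952 -14.758329987169015 0.6354824151940335 roll -0.2029955683599847
```

Emit:
{"fn": "send_rows", "kwargs": {"commands": [[0,0.2,-3,0,0],[0,0.2,-5,0,0],[0,0.2,-7,0,0],[0,0.2,-9,0,0],[0,0.2,-11,0,0]]}}

```text
clock: 4.2
eef_pos: [559.8, -62.9, 104.6]
tool_rot: [3.136, 0.002, 0.1]
force: [0.7, -5.9, 0.9]
width: 0.3
```

```bash
python3 st.py 0 -121 104
```

```text
t 4.2 pos [559.85 -62.94 104.62] rpy [3.14 0.   0.1 ] F [ 0.74 -5.85  0.92] Frack [ 0.13 -5.9 ] w 0.3 rack [  -0.33 -126.  ]
shift tool 0.3029010929161942 -5.000280254664075 0.6213148111001345 roll -0.26429042789669266
```

Nearly there. I'll use slower steps and watch the force.

Emit:
{"fn": "send_rows", "kwargs": {"commands": [[0,0.3,-2,0,0],[0,0.3,-3.2,0,0],[0,0.3,-4.4,0,0],[0,0.3,-5.2,0,0],[0,0.3,-6,0,0]]}}

```text
clock: 4.7
eef_pos: [559.4, -57.5, 104.5]
tool_rot: [3.136, 0.002, 0.1]
force: [-0.0, -4.7, -0.1]
width: -0.2
```

```bash
python3 st.py 0 -121 104
```

```text
t 4.7 pos [559.42 -57.46 104.5 ] rpy [3.14 0.   0.1 ] F [-0.01 -4.71 -0.13] Frack [-0.51 -4.68] w -0.2 rack [  -0.18 -120.5 ]
shift tool 0.17792637419648052 0.4976891392826967 0.49684754385299357 roll -0.2848953077355522
```

Emit:
{"fn": "send_rows", "kwargs": {"commands": [[0,0.2,-2,0,0],[0,0.2,-2.8,0,0],[0,0.2,-3.6,0,0],[0,0.2,-3.6,0,0]]}}

```text
clock: 5.1
eef_pos: [559.3, -54.6, 104.5]
tool_rot: [3.135, 0.002, 0.099]
force: [0.5, -5.1, -0.4]
width: 0.1
```

```bash
python3 - <<'E'
from st import *
for n,(a,b,c,d) in(("top",(165,245,230,375)),("side",(130,280,230,385))):
    im=ctrl.get_image(n)[a:b,c:d,::-1];cv2.imwrite(f"pics/{n}2.png",cv2.resize(im,None,fx=4,fy=4,interpolation=cv2.INTER_CUBIC))
show(0,-110-11,104)
E
```

```text
t 5.2 pos [559.32 -54.62 104.5 ] rpy [3.13 0.   0.1 ] F [ 0.8  -4.55 -0.14] Frack [ 0.32 -4.6 ] w 0.0 rack [   0.02 -117.66]
shift tool -0.002649507394903545 3.3357074991573534 0.5000544494890846 roll -0.31461411473993334
```

View pics/side2.png

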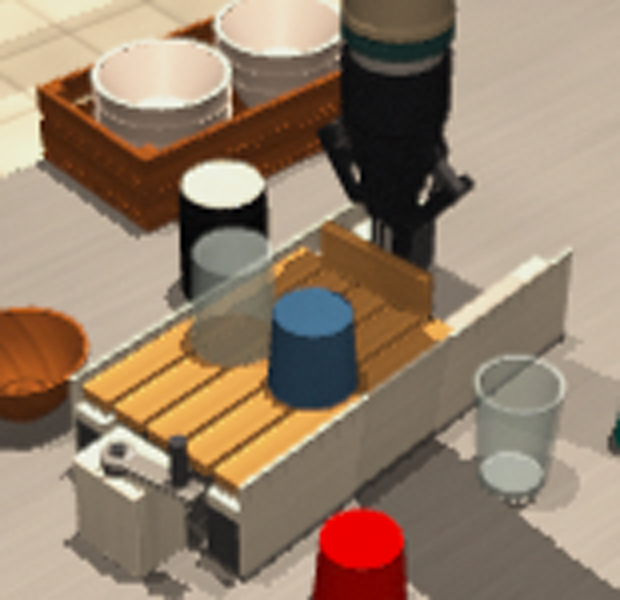

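View pics/top2.png

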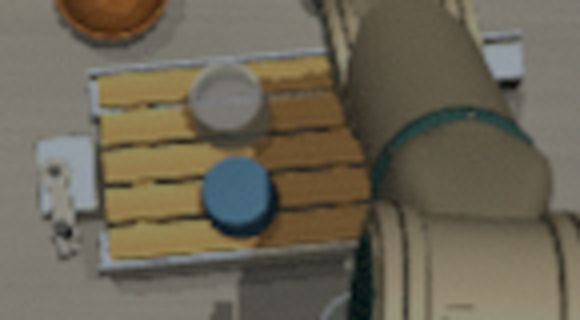

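The cup and tumbler are still standing and the board front is close to the rail ends. The force is steady at 4.6 N, so it hasn't dropped or stopped yet. I'll keep creeping.

Emit:
{"fn": "send_rows", "kwargs": {"commands": [[0,0,-2,0,0.3],[0,0,-2.8,0,0.3],[0,0,-3.6,0,0.3],[0,0,-3.6,0,0.3]]}}

```text
clock: 5.6
eef_pos: [559.3, -54.5, 104.6]
tool_rot: [3.131, 0.002, 0.092]
force: [0.8, -10.5, -1.4]
width: -0.3
```

```bash
python3 st.py 0 -121 104
```

```text
t 5.6 pos [559.26 -54.51 104.57] rpy [3.13 0.   0.09] F [  0.83 -10.5   -1.36] Frack [ -0.27 -10.53] w -0.3 rack [  -0.03 -117.55]
shift tool 0.07572656396578302 3.4480774122273505 0.5692506697018302 roll -0.7399913732750621
```

```bash
python3 - <<'E'
from st import *
for n,(a,b,c,d) in(("top",(175,240,240,340)),("side",(185,285,240,345))):
    im=ctrl.get_image(n)[a:b,c:d,::-1];cv2.imwrite(f"pics/{n}3.png",cv2.resize(im,None,fx=7 if n=="side" else 7,fy=6 if n=="side" else 7,interpolation=cv2.INTER_CUBIC))
f=lambda u,v:((u+.5)/4-.5+230,(v+.5)/4-.5+165)
g=lambda u,v:((u+.5)/4-.5+230,(v+.5)/4-.5+130)
for a,b in(((98,81),(82,388)),((110,259),(232,488))):
    X,e=tri(f(*a),g(*b));print(X,e,R.T@(X[:2]-t))
for z in(74,84):
    for k in((75,110),(-75,110)):
        w=np.r_[R@[k[0],k[1]]+t,z];print(z,k,(proj("top",w)-[240,175]+.5)*7,(proj("side",w)-[240,185]+.5)*[7,6])
show()
E
```

```text
[608.08 182.22  71.52] 2.712192220993993 [ 73.27 112.77]
[465.44 167.38  70.59] 5.390915090371886 [-70.14 112.93]
74 (75, 110) [105.44  65.15] [ 79.82 244.59]
74 (-75, 110) [125.71 388.77] [359.33 399.96]
84 (75, 110) [102.65  60.45] [ 78.19 227.3 ]
84 (-75, 110) [123.   386.05] [358.95 382.28]
t 5.7 pos [559.25 -54.59 104.54] rpy [3.13 0.   0.09] F [  1.69 -11.58  -1.09] Frack [  0.47 -11.7 ] w 0.1 rack [  -0.04 -117.63]
```

View pics/side3.png

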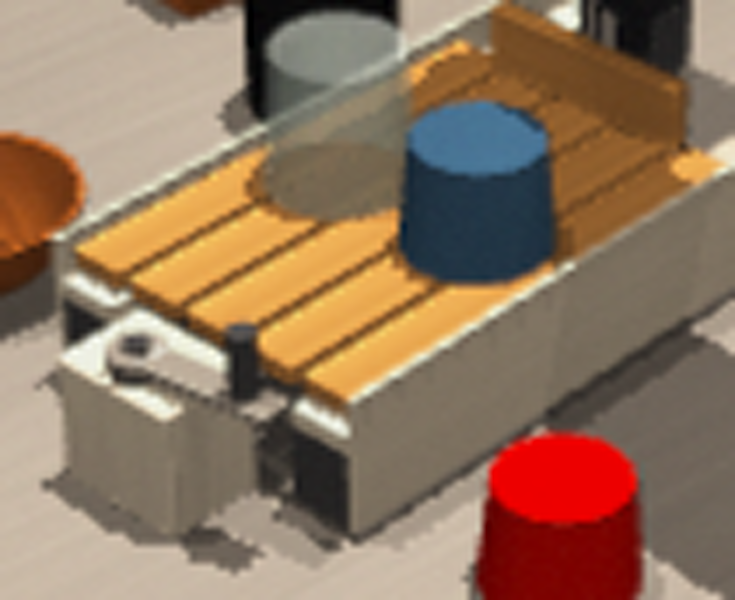

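View pics/top3.png

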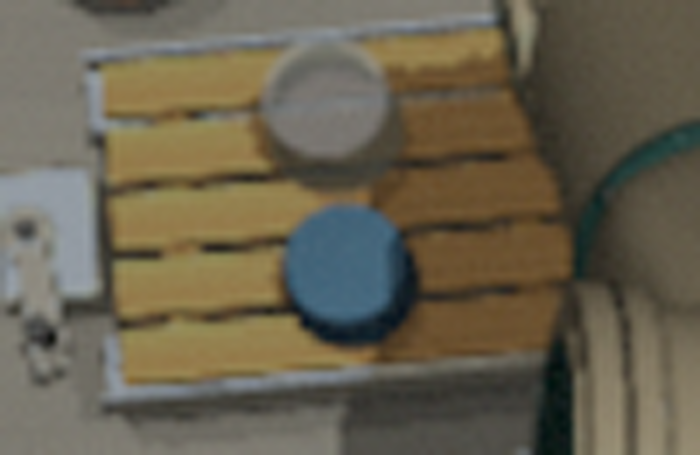

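```bash
python3 - <<'E'
from st import *
for z,Z in((110,74),(120,84)):
  for yb in(0,2):
    for k in((50,-100+yb,z),(-50,-100+yb,z),(-75,-110+yb,Z)):
        w=np.r_[R@[k[0],k[1]]+t,k[2]];print(k,(proj("side",w)-[240,185]+.5)*[7,6])
E
```

```text
(50, -100, 110) [497.29   5.65]
(-50, -100, 110) [683.6  90.5]
(-75, -110, 74) [743.74 164.96]
(50, -98, 110) [494.01   7.38]
(-50, -98, 110) [680.36  92.38]
(-75, -108, 74) [740.58 166.89]
(50, -100, 120) [497.54 -11.5 ]
(-50, -100, 120) [684.68  73.04]
(-75, -110, 84) [745.06 148.01]
(50, -98, 120) [494.24  -9.77]
(-50, -98, 120) [681.43  74.91]
(-75, -108, 84) [741.9  149.93]
```

The front corners and upstand corner fit the dropped height (slats at 74 mm), and the force has risen to 11.7 N with no motion, so the board looks seated. I'll back off straight back, go up, and check it unobstructed.

Emit:
{"fn": "send_rows", "kwargs": {"commands": [[0,0,6,0,0],[0,0,16,0,0],[0,0,22,-20,0],[0,0,22,-60,0],[0,0,22,-100,0]]}}

```text
clock: 6.2
eef_pos: [560.8, -74.6, 205.3]
tool_rot: [3.133, 0.004, 0.092]
force: [1.6, 0.2, 0.1]
width: -0.2
```

```bash
python3 - <<'E'
from st import *
im=ctrl.get_image("side")[165:245,240:355,::-1];cv2.imwrite("pics/side4.png",cv2.resize(im,None,fx=7,fy=7,interpolation=cv2.INTER_CUBIC))
for z,Z in((110,74),(120,84)):
    for k in((50,-100,z),(-50,-100,z),(-75,-110,Z),(75,110,Z),(-75,110,Z),(50,-110,z),(-50,-110,z)):
        w=np.r_[R@[k[0],k[1]]+t,k[2]];print(k,(proj("side",w)-[240,165]+.5)*7)
show()
E
```

```text
(50, -100, 110) [497.29 146.59]
(-50, -100, 110) [683.6  245.58]
(-75, -110, 74) [743.74 332.46]
(75, 110, 74) [ 79.82 425.35]
(-75, 110, 74) [359.33 606.62]
(50, -110, 110) [513.6  136.53]
(-50, -110, 110) [699.72 234.67]
(50, -100, 120) [497.54 126.59]
(-50, -100, 120) [684.68 225.22]
(-75, -110, 84) [745.06 312.68]
(75, 110, 84) [ 78.19 405.18]
(-75, 110, 84) [358.95 586.  ]
(50, -110, 120) [513.91 116.57]
(-50, -110, 120) [700.86 214.35]
t 6.25 pos [565.05 -74.34 212.26] rpy [ 3.13 -0.01  0.09] F [2.05 0.25 4.44] Frack [2.07 0.04] w -0.2 rack [   3.66 -137.88]
```

View pics/side4.png

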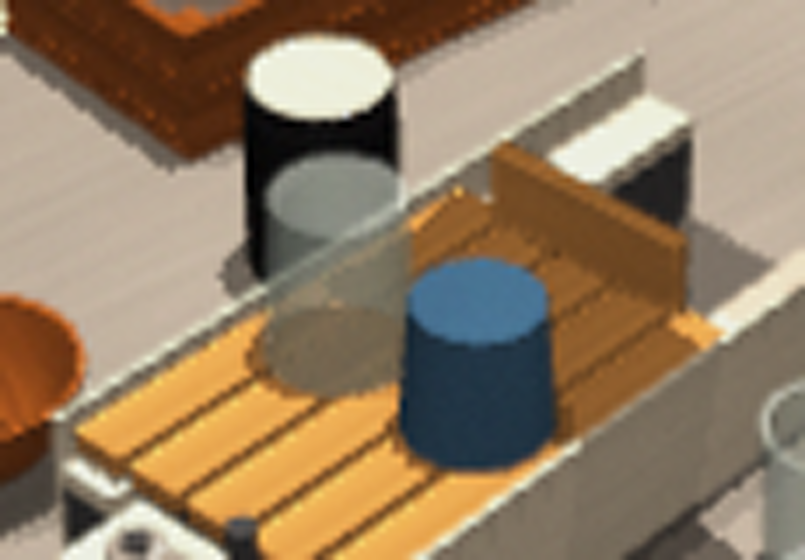

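The upstand's inner top edge runs from (495,150) to (683,243). The prediction for a seated board is (497,147) to (684,246), and for a raised board about 20 px higher, so the board is seated at both ends. The cup and tumbler are standing. I'll move on to the latch.

Emit:
{"fn": "send_rows", "kwargs": {"commands": [[0,-5,-15,-15,0],[0,-13,-55,-25,0],[0,-21,-100,-25,0],[0,-29,-145,-25,0],[0,-38,-190,-25,0]]}}

```text
clock: 6.75
eef_pos: [508.7, 114.0, 235.1]
tool_rot: [3.132, -0.009, 0.093]
force: [0.5, 1.0, 0.3]
width: -0.1
```

```bash
python3 st.py -50 174 114
```

```text
t 6.75 pos [508.72 113.99 235.06] rpy [ 3.13 -0.01  0.09] F [0.5  1.01 0.29] Frack [0.6  0.95] w -0.1 rack [-32.67  55.31]
shift tool -18.692458548561174 -118.48174871079033 121.05651166012677 roll -0.6604204267197636
```

Emit:
{"fn": "send_rows", "kwargs": {"commands": [[0,-7,-42,0,-0.7],[0,-14,-84,0,-0.7],[0,-19,-112,0,-0.7],[0,-19,-118,35,-0.7],[0,-19,-118,75,-0.7]]}}

```text
clock: 7.25
eef_pos: [479.9, 233.1, 159.4]
tool_rot: [3.137, -0.013, 0.11]
force: [1.0, 0.3, -0.8]
width: 0.2
```

```bash
python3 st.py -50 174 114
```

```text
t 7.25 pos [479.86 233.08 159.39] rpy [ 3.14 -0.01  0.11] F [ 1.    0.33 -0.77] Frack [1.02 0.23] w 0.2 rack [-48.93 176.77]
shift tool -1.0798454913334237 2.7624867908136874 45.390287182252735 roll 0.2916369614007754
```

Emit:
{"fn": "send_rows", "kwargs": {"commands": [[0,-1,2,20,0],[0,-1,2,38,0],[0,-1,2,45,0],[0,-1,2,45,0]]}}

```text
clock: 7.65
eef_pos: [479.0, 231.1, 113.6]
tool_rot: [3.137, -0.011, 0.11]
force: [0.4, -0.6, -0.6]
width: -0.2
```

```bash
python3 - <<'E'
from st import *
for n,(a,b,c,d) in(("top",(175,240,230,330)),("side",(185,285,220,325))):
    im=ctrl.get_image(n)[a:b,c:d,::-1];cv2.imwrite(f"pics/{n}5.png",cv2.resize(im,None,fx=5.5,fy=5.5,interpolation=cv2.INTER_CUBIC))
show(-50,160,114)
E
```

```text
t 7.75 pos [480.03 231.34 115.  ] rpy [ 3.14 -0.01  0.11] F [ 0.82 -0.44 -0.37] Frack [ 0.77 -0.53] w 0.0 rack [-48.95 175.01]
shift tool -1.1326352354215636 15.004940666670752 0.997888101249913 roll 0.29736061129815267
```

View pics/side5.png

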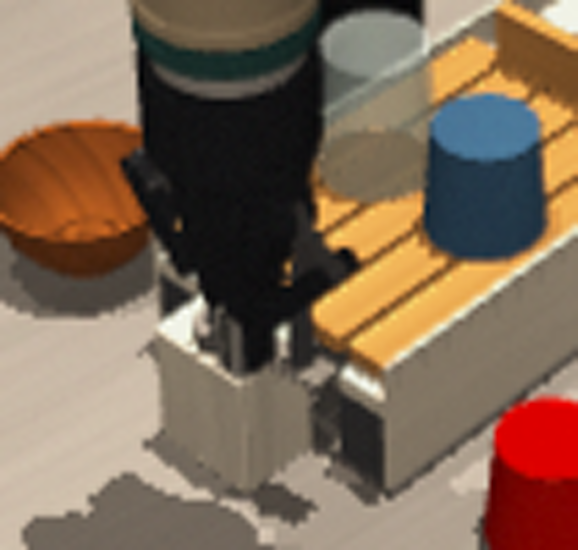

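View pics/top5.png

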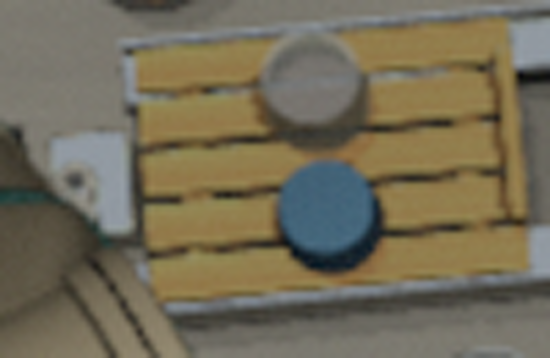

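The board sits flush and the cups stand. The fingers are at side-crop (240,330), on the +y side of the pin. I'll compute the shifts along the arc.

```bash
cat > arc.py <<'E'
from st import *
def arc(L,z=114):
    s=ctrl.read_state();p=s["eef_pos"];w=s["tool_rot"][2]
    X=np.array([np.cos(w),np.sin(w)]);Y=np.array([np.sin(w),-np.cos(w)])
    for a,d in L:
        c=np.array([0,150])-50*np.array([np.cos(a),np.sin(a)])-d*np.array([np.sin(a),-np.cos(a)])
        g=R@c+t-p[:2];print(a,d,"->",np.round([g@X,g@Y,p[2]-z,np.degrees(w-(y+a))],1))
E
python3 - <<'E'
from arc import *
arc([(.19,28),(.19,22),(.19,18),(.24,17),(.3,17)]);print(ctrl.read_state()["qpos"])
E
```

```text
0.19 28 -> [ -5.5   6.9   1.  -10.6]
0.19 22 -> [ -4.4  12.8   1.  -10.6]
0.19 18 -> [ -3.6  16.8   1.  -10.6]
0.24 17 -> [ -3.8  20.4   1.  -13.5]
0.3 17 -> [ -4.   23.5   1.  -16.9]
[-0.34  0.66 -0.25  1.97  0.31  0.54 -0.7 ]
```

Emit:
{"fn": "send_rows", "kwargs": {"commands": [[0,-4,4,1,-5],[0,-5,8,1,-10],[0,-4,13,1,-11],[0,-4,17,1,-11],[0,-4,20,1,-13]]}}

```text
clock: 8.25
eef_pos: [478.9, 211.2, 114.7]
tool_rot: [3.135, -0.014, 0.337]
force: [0.1, 1.0, 0.9]
width: -0.1
```

```bash
python3 - <<'E'
from arc import *
show();arc([(.3,17),(.38,17),(.46,17),(.54,17),(.62,17)])
E
```

```text
t 8.25 pos [478.94 211.15 114.71] rpy [ 3.14 -0.01  0.34] F [0.14 0.97 0.91] Frack [0.24 0.95] w -0.1 rack [-52.14 155.05]
0.3 17 -> [-1.5  3.3  0.7 -3.9]
0.38 17 -> [-2.4  7.5  0.7 -8.5]
0.46 17 -> [ -3.   11.6   0.7 -13.1]
0.54 17 -> [ -3.2  15.9   0.7 -17.6]
0.62 17 -> [ -3.1  20.1   0.7 -22.2]
```

Emit:
{"fn": "send_rows", "kwargs": {"commands": [[0,-1.5,3.5,0.7,-4],[0,-2.4,7.5,0.7,-8.5],[0,-3,11.6,0.7,-13],[0,-3.2,16,0.7,-17.5],[0,-3.1,20,0.7,-22]]}}

```text
clock: 8.75
eef_pos: [482.9, 191.5, 114.3]
tool_rot: [3.13, -0.012, 0.724]
force: [-0.2, 0.9, 0.6]
width: -0.1
```

```bash
python3 - <<'E'
from arc import *
show();arc([(.7,17),(.8,17),(.9,17),(1.0,17),(1.1,17)])
im=ctrl.get_image("side")[185:285,220:325,::-1];cv2.imwrite(f"pics/side6.png",cv2.resize(im,None,fx=5.5,fy=5.5,interpolation=cv2.INTER_CUBIC))
E
```

```text
t 8.75 pos [482.92 191.48 114.34] rpy [ 3.13 -0.01  0.72] F [-0.16  0.92  0.63] Frack [-0.06  0.93] w -0.1 rack [-50.24 135.07]
0.7 17 -> [-1.6  4.1  0.3 -4.6]
0.8 17 -> [ -2.7   9.3   0.3 -10.3]
0.9 17 -> [ -3.2  14.5   0.3 -16.1]
1.0 17 -> [ -3.2  19.8   0.3 -21.8]
1.1 17 -> [ -2.6  25.    0.3 -27.5]
```

View pics/side6.png

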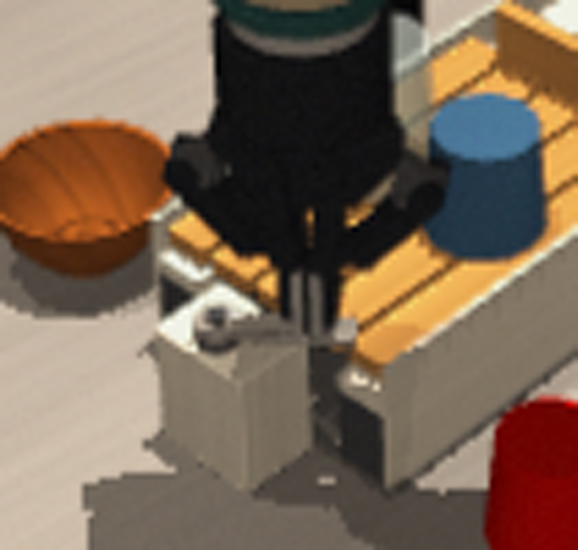

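The bar is turning with the pin, now at about 0.6 rad. I'll continue.

Emit:
{"fn": "send_rows", "kwargs": {"commands": [[0,-1.6,4,0.3,-4.5],[0,-2.7,9.3,0.3,-10],[0,-3.2,14.5,0.3,-16],[0,-3.2,20,0.3,-22],[0,-2.6,25,0.3,-27]]}}

```text
clock: 9.3
eef_pos: [497.7, 170.0, 114.2]
tool_rot: [3.126, -0.004, 1.2]
force: [-0.4, 1.3, -0.2]
width: 0.1
```

```bash
python3 - <<'E'
from arc import *
show();arc([(1.18,17),(1.26,17),(1.34,17),(1.42,17),(1.5,17)])
im=ctrl.get_image("side")[185:285,220:325,::-1];cv2.imwrite(f"pics/side7.png",cv2.resize(im,None,fx=5.5,fy=5.5,interpolation=cv2.INTER_CUBIC))
E
```

```text
t 9.3 pos [497.72 170.05 114.2 ] rpy [ 3.13 -0.    1.2 ] F [-0.39  1.29 -0.23] Frack [-0.26  1.33] w 0.1 rack [-37.76 112.21]
1.18 17 -> [-0.4  3.6  0.2 -4.9]
1.26 17 -> [-1.2  7.7  0.2 -9.4]
1.34 17 -> [ -1.7  11.9   0.2 -14. ]
1.42 17 -> [ -1.9  16.1   0.2 -18.6]
1.5 17 -> [ -1.8  20.3   0.2 -23.2]
```

View pics/side7.png

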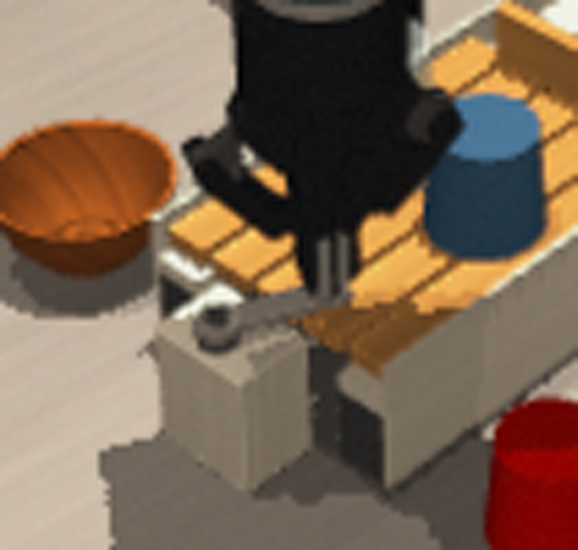

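The bar is at about 1.1 rad and swings over the board. The knuckle is about 70 mm from the cup centre, so it is clear. I'll do the final part of the arc with less tool turn.

Emit:
{"fn": "send_rows", "kwargs": {"commands": [[0,-0.5,3.8,0.2,-4],[0,-1.2,7.8,0.2,-8],[0,-1.7,12,0.2,-11],[0,-1.9,16,0.2,-13],[0,-1.8,20,0.2,-14]]}}

```text
clock: 9.85
eef_pos: [516.2, 160.3, 114.1]
tool_rot: [3.126, -0.0, 1.445]
force: [-0.3, 1.0, 0.1]
width: -0.1
```

```bash
python3 - <<'E'
from arc import *
show();arc([(1.5,17),(1.55,16),(1.57,14),(1.57,11),(1.57,8)])
im=ctrl.get_image("side")[185:285,220:325,::-1];cv2.imwrite(f"pics/side8.png",cv2.resize(im,None,fx=5.5,fy=5.5,interpolation=cv2.INTER_CUBIC))
E
```

```text
t 9.85 pos [516.24 160.33 114.13] rpy [ 3.13 -0.    1.44] F [-0.31  0.95  0.08] Frack [-0.21  0.98] w -0.1 rack [-20.36 100.61]
1.5 17 -> [ 0.7 -0.3  0.1 -9.2]
1.55 16 -> [  0.5   3.3   0.1 -12. ]
1.57 14 -> [  0.9   6.3   0.1 -13.2]
1.57 11 -> [  1.5   9.2   0.1 -13.2]
1.57 8 -> [  2.2  12.1   0.1 -13.2]
```

View pics/side8.png

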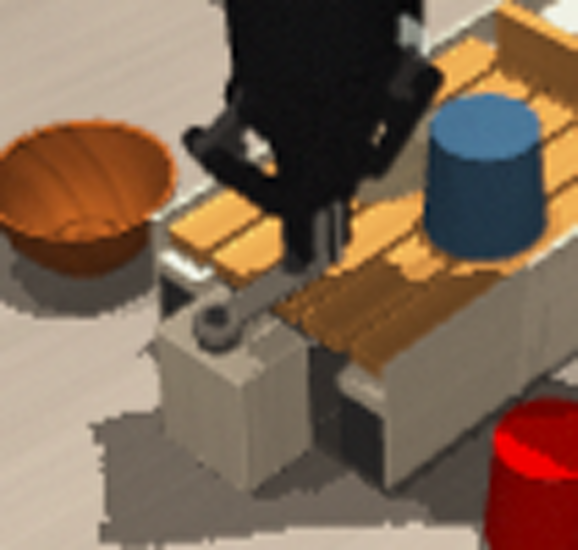

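Emit:
{"fn": "send_rows", "kwargs": {"commands": [[0,0.5,3,0,-3],[0,0.5,5,0,-5],[0,0.5,7,0,-5],[0,0.5,7,0,-5]]}}

```text
clock: 10.3
eef_pos: [517.6, 159.4, 113.5]
tool_rot: [3.136, 0.005, 1.532]
force: [-14.3, -0.5, 9.8]
width: -0.0
```

```bash
python3 st.py -10 100 114
```

```text
t 10.3 pos [517.64 159.4  113.5 ] rpy [3.14 0.01 1.53] F [-14.31  -0.53   9.84] Frack [-14.29   0.97] w -0.0 rack [-19.06  99.54]
shift tool 1.758998963939405 8.900995444762897 -0.49679907004124857 roll 81.7588156750543
```

The force rose to 14 N after about 1.5 mm, so the latch is at its stop. I'll back away along -x and then go up.

Emit:
{"fn": "send_rows", "kwargs": {"commands": [[0,0,-4,0,0],[0,0,-14,0,0],[0,0,-18,-15,0],[0,0,-18,-50,0],[0,0,-18,-95,0]]}}

```text
clock: 10.8
eef_pos: [498.3, 160.2, 209.3]
tool_rot: [3.138, 0.006, 1.532]
force: [1.1, -0.1, 0.2]
width: 0.3
```

```bash
python3 st.py -220 200 250
```

```text
t 10.8 pos [498.27 160.17 209.33] rpy [3.14 0.01 1.53] F [ 1.08 -0.06  0.21] Frack [ 1.07 -0.17] w 0.3 rack [-38.24 102.33]
shift tool 70.64545398171575 -193.87295451953608 -40.66904932211466 roll 81.76865482476516
```

Emit:
{"fn": "send_rows", "kwargs": {"commands": [[0,15,-10,-20,0],[0,45,-25,-45,0],[0,85,-40,-60,0],[0,125,-55,-60,0],[0,150,-65,-60,0]]}}

```text
clock: 11.3
eef_pos: [437.9, 316.6, 270.7]
tool_rot: [3.135, 0.002, 1.534]
force: [1.0, 0.1, 0.4]
width: 0.3
```

```bash
python3 - <<'E'
from st import *
for n,(a,b,c,d) in(("top",(165,245,230,375)),("side",(165,285,230,385))):
    im=ctrl.get_image(n);cv2.imwrite(f"pics/{n}9f.png",im[:,:,::-1]);im=im[a:b,c:d,::-1];cv2.imwrite(f"pics/{n}9.png",cv2.resize(im,None,fx=5,fy=5,interpolation=cv2.INTER_CUBIC))
for k in((0,150,84),(0,100,120),(0,85,84),(-75,110,74),(75,110,74),(50,-100,110),(-50,-100,110)):
    w=np.r_[R@[k[0],k[1]]+t,k[2]];print(k,"top",(proj("top",w)-[230,165]+.5)*5,"side",(proj("side",w)-[230,165]+.5)*5)
show()
E
```

```text
(0, 150, 84) top [ 67.57 213.7 ] side [145.95 389.51]
(0, 100, 120) top [139.34 197.25] side [214.34 289.25]
(0, 85, 84) top [169.87 205.18] side [237.44 329.18]
(-75, 110, 74) top [139.79 327.7 ] side [306.67 433.3 ]
(75, 110, 74) top [125.31  96.53] side [107.02 303.82]
(50, -100, 110) top [454.34  95.28] side [405.21 104.71]
(-50, -100, 110) top [468.09 252.45] side [538.29 175.42]
t 11.4 pos [436.68 317.95 270.29] rpy [3.14 0.   1.54] F [-0.69 -0.3  -0.47] Frack [-0.72 -0.22] w 0.2 rack [-83.01 265.69]
```

View pics/top9.png

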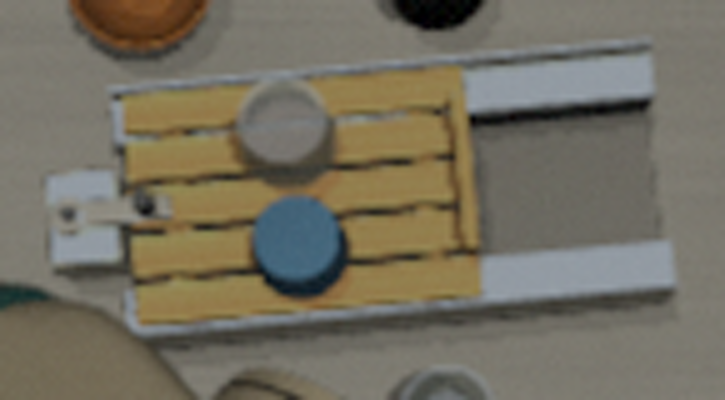

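View pics/side9.png

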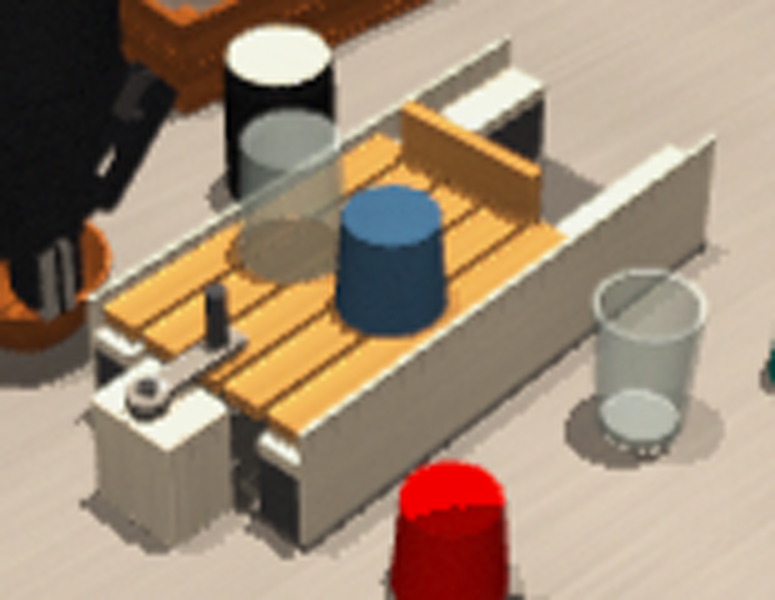

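View pics/top9f.png

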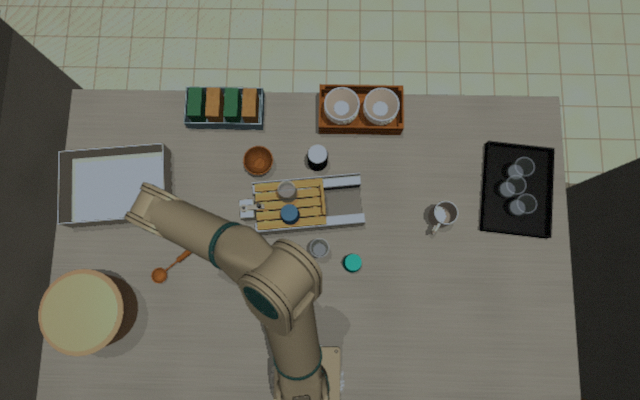

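The pin is at side-crop (214,292) against a predicted (214,289) for 1.57 rad. The pin and bar tip in the top view differ slightly, so I'll measure the angle more closely.

```bash
python3 - <<'E'
from st import *
im=cv2.imread("pics/side9f.png")[215:255,245:290];a=cv2.resize(im,None,fx=12,fy=12,interpolation=cv2.INTER_CUBIC)
im=cv2.imread("pics/top9f.png")[190:225,232:277];b=cv2.resize(im,None,fx=12,fy=12,interpolation=cv2.INTER_CUBIC)
for A in(1.4,1.5,1.57):
  for rr,off,z in((65,8,84),(65,-8,84),(15,8,84),(15,-8,84),(50,0,120),(50,0,84)):
    r=np.array([-np.cos(A),-np.sin(A)]);n=np.array([np.sin(A),-np.cos(A)])
    w=np.r_[R@(np.array([0,150])+rr*r+off*n)+t,z]
    ps=(proj("side",w)-[245,215]+.5)*12;pt=(proj("top",w)-[232,190]+.5)*12
    col={1.4:(0,0,255),1.5:(0,255,0),1.57:(255,0,255)}[A]
    cv2.circle(a,tuple(int(c) for c in ps),3,col,-1);cv2.circle(b,tuple(int(c) for c in pt),3,col,-1)
cv2.imwrite("pics/z1.png",np.vstack([a]));cv2.imwrite("pics/z2.png",b)
E
```

```text
(no output)
```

View pics/z1.png

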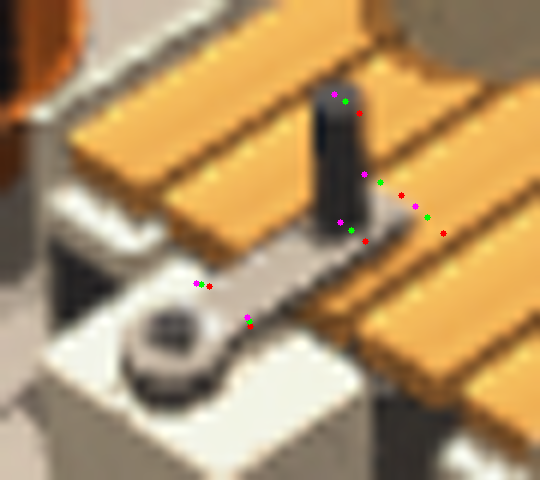

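View pics/z2.png

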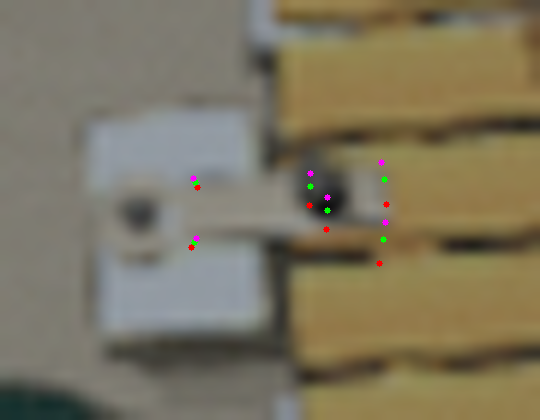

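In both enlargements the pin top and bar end lie on the 1.57 rad markers (magenta), so the latch is at its stop. The board is seated, the cup and tumbler stand, the other things look unmoved and the arm is clear. I'll hand the job in.

```bash
python3 -c "
from cell import ctrl
s=ctrl.read_state();print(s['clock'],s['force']);print(ctrl.finish_job())"
```

```text
11.4 [-0.69141726 -0.29832249 -0.46753768]
the job is handed in; nothing more can be done
None
```

The board is seated in its notches and the latch bar lies across its end. I handed the job in at 11.4 s with the arm clear and touching nothing.

- **Board:** I pushed the middle of the upstand with closed fingertips for about 57 mm at 4–6 N. The force then rose to about 12 N with no further motion. After I backed off, the upstand top measured about 110 mm and the slats about 74 mm above the counter, front and rear, which is the dropped height.
- **Latch:** I then pushed the pin round its arc at about 1 N until the force jumped to about 14 N at the stop. In both views the pin and bar fit 1.57 rad.
- **Other things:** The tumbler and teacup stood on the board throughout. The bystanders I could see looked unmoved in the last pictures.
- **Checks that disagreed:** My first readings of the latch angle in both views came out a few degrees or about 1.5 px off. The enlarged views agreed with 1.57 rad. An upward force of about 10 N on the tool showed briefly at the latch stop. I took it for friction against the pin but did not confirm that.

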